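# Change the jar on the press-to-run masala grinder and grind

## Task

Change jars on the small masala grinder: lift off the short chutney jar and stand it upright in the empty cell of the divided crate, setting it down rather than dropping it. Then take the taller dry-grinding jar out of the crate, turn it until the lugs under it mesh with the keyways in the grinder's well, slide it in and press it fully home against the spring so that the grinder runs. Finish still holding the dry jar and pressing it down; keep both jars upright and leave everything else undisturbed.

Things in the scene. Friction and masses are not known exactly. Their poses are not given: they have to be found in the camera images.
- grinder: Cordless grinder motor base, fixed to the counter: round off-white plastic, 132 mm diameter at the foot, 108 mm at the rim, 115 mm high, with an open keyed well in its top. Origin: centre of its underside. Four keyways, 14 mm wide, reach 39 mm from the axis at its +x, +y, -x, -y; between them the bore's radius is 32 mm. Yaw within 0.6 rad.
- well (a point): Centre of the well's mouth, level with the flat rim, 115 mm above the grinder's origin; same axes. With its lugs in the keyways a jar drops in until its underside is 12 mm below this level, lugs on the sprung pads; fully home it is 18 mm below, shoulder on the rim. If the lugs miss the keyways it stands on the rim, underside at this level.
- run_switch (a joint): Travel (m) of the four linked switch pads at the foot of the keyways: 0 up, growing as a jar presses them down, 0.006 with the jar fully home. Springs push them up with 6 N at rest and about 10 N fully down, more than a jar's weight, so the grinder runs only while a jar is pressed down.
- chutney_jar: The short grinding jar: steel, 80 mm diameter, grey plastic lid 84 mm. Loose, about 340 g (varies by a quarter). Origin: centre of the underside of its black collar, z up. From there the steel begins at 18 mm (its flat underside is the shoulder), the lid's top is at 76 mm, the top of the bar grip on the lid at 110 mm. It starts meshed in the grinder's well, not pressed; it lifts straight out.
- chutney_jar_grip (a point): Centre of the short jar's upright black bar grip, on the jar's axis, 93 mm above the jar's underside and 17 mm above the lid. The bar is 56 mm long along the jar's x, 22 mm thick along its y, 34 mm high. Axes as the jar's.
- chutney_jar_lug (a point): Foot of the lug at the short jar's +x, level with the jar's underside, 33 mm from its axis. Four alike lugs stand out from the collar (60 mm diameter, 18 mm high, bevelled foot) at +x, +y, -x, -y: 10 mm wide, out to 36.5 mm from the axis, 12 mm high, rounded below. Two are in line with the bar grip; the jar fits the well at every quarter turn.
- dry_jar: The taller grinding jar: steel, 80 mm diameter, grey plastic lid 84 mm. Loose, about 420 g (varies by a quarter). Origin: centre of the underside of its black collar, z up. From there the steel begins at 18 mm (its flat underside is the shoulder), the lid's top is at 106 mm, the top of the bar grip on the lid at 140 mm. It starts in a crate cell, within 0.7 rad of the crate's yaw.
- dry_jar_grip (a point): Centre of the taller jar's upright black bar grip, on the jar's axis, 123 mm above the jar's underside and 17 mm above the lid. The bar is 56 mm long along the jar's x, 22 mm thick along its y, 34 mm high. Axes as the jar's.
- dry_jar_lug (a point): Foot of the lug at the taller jar's +x, level with the jar's underside, 33 mm from its axis. Four alike lugs stand out from the collar (60 mm diameter, 18 mm high, bevelled foot) at +x, +y, -x, -y: 10 mm wide, out to 36.5 mm from the axis, 12 mm high, rounded below. Two are in line with the bar grip; the jar fits the well at every quarter turn.
- crate: Fixed open white plastic crate, 213 mm square, 58 mm high, walls and floor 5 mm, yaw within 0.35 rad. 5 mm dividers (50 mm high) make four cells 99 mm square, centres at (+-52, +-52) mm in its axes. Origin: centre of its underside. The cell at (-52, -52) mm, nearest the robot on its right, is empty; the others hold dry jar, spice tin and pickle jar in any order.
- spice_tin: Round steel spice tin, 59 mm diameter, 74 mm high, in one crate cell. Leave alone. Origin: centre of its underside.
- pickle_jar: Amber glass jar with steel lid, 70 mm diameter, 80 mm high, in one crate cell. Leave alone. Origin: centre of its underside.
- masala_dabba: Round shut steel spice box, 182 mm diameter, 84 mm high, far back on the counter. Leave alone. Origin: centre of its underside.
- canister_a: Closed aluminium canister, 85 mm diameter, 127 mm high, behind the grinder. Leave alone. Origin: centre of its underside.
- canister_b: Closed aluminium canister, 85 mm diameter, 110 mm high, behind the grinder. Leave alone. Origin: centre of its underside.
- canister_c: Closed aluminium canister, 85 mm diameter, 94 mm high, behind the grinder. Leave alone. Origin: centre of its underside.
- scoop: Green plastic scoop, 145 mm long, 42 mm wide, 24 mm high, lying between grinder and crate. Leave alone. Origin: under its middle.
- mortar: White ceramic mortar, 120 mm diameter, 75 mm high, its pestle in it (to 130 mm), to the right of the grinder. Leave alone. Origin: centre of its underside.

How it is judged:
By the outcome, as a careful person would: the job done as asked, in the order asked, and still so for the second after the job is handed in, while the arm keeps its last pose, push and grip.
It also fails if it takes over 54 s, if anything falls off the work surface, if the arm or the gripper's body presses on something with over 40 N, if the wrist force passes 120 N, or if a joint passes its speed limit or range.

## Robot

A 6-joint arm with a two-finger parallel gripper is mounted at the origin on the work surface. World frame = base frame: x ahead of the robot, y to its left, z up, the work surface at z = 0. Lengths are in m, angles in rad, forces in N, time in s.
With the tool pointing down it reaches from about 0.35 to 0.85 m from the base axis. Payload 8.1 kg.
Tool frame: the origin (TCP) lies midway between the tips of the shut fingers; the grasp point (between the pads) lies 19 mm behind it; z points along the fingers, y is the line along which they close (so a half turn about z gives the same grasp; the last joint's range is limited). The gripper opens to 85 mm and grips with 20 to 120 N. Pads are 22 mm wide; open, the fingers measure 114 mm over their backs; the gripper's body (76 mm by 85 mm) begins 54 mm behind the grasp point. The pads swing forward as they close: fully open they stand 13 mm farther back than shut.
Start: joints at [-1.398, 0.13, 1.488, -0, 1.523, -0.085], TCP at [0.153, -0.58, 0.195] pointing down, gripper open.
Joint ranges: [-2.96, 2.96], [-0.89, 2.26], [0.02, 2.5], [-1.34, 4.48], [0, 2.73], [-2.66, 2.66]. Speed limits (rad/s): [2.39, 2.39, 2.79, 3.14, 3.14, 3.14].

## Interface

Orientations are given as [roll, pitch, yaw] about the fixed x, y, z axes, in that order (R = Rz(yaw) Ry(pitch) Rx(roll)).
In Python, from plant import bot gives the robot as it stands. Calls block until the motion is done:
- bot.move_pose(position, orientation): joint-space move of the TCP to a pose.
- bot.move_l(position, frame=None, rate=0.15, max_force=None): straight line of the TCP; frame=None keeps the orientation; rate is the mean speed in m/s. With max_force (N) it stops when the force on the tool has changed by that much, and returns True; else False.
- bot.move_j(angles): joint-space move.
- bot.command_gripper(opening, grip_force=None): finger opening in m; grip_force is the grip in N (None keeps the last); returns when the fingers have stopped.
- bot.sleep(seconds).
- bot.inverse_kinematics(position, orientation): joint angles nearest the present ones, or None.
- bot.read_state(): the state.
- bot.capture(name): name is "side" or "top"; returns a dict with "image" (480x640x3 uint8, red, green, blue), "depth" (480x640 float32, m along the optical axis (not along the pixel's ray), 0 where there is no reading), "intrinsics" (3x3 intrinsics, pixels), "D" ([k1, k2, p1, p2, k3] as OpenCV has them; the pictures are not rectified), "rvec" (rotation vector, rad) and "tvec" (3), from world to camera coordinates, as OpenCV has them. Camera axes: x right, y down, z forward; pixel columns grow to the right and rows downward; lengths in m; the calibration is good to about 2 mm. A picture is of the moment at which its call begins.
A pose or a line that the arm cannot do raises bot.MotionError and nothing moves.
- bot.hand_in(): hands the job in; it is judged then, once.
The state is a dict: "t": time; "qpos": joint angles; "joint_velocities": joint speeds; "joint_torque": joint torques, N m; "tcp_pos": TCP position; "orientation": TCP orientation; "contact_force": force on the tool from outside, world axes, zero at the start; "wrist_torque": the same for the moment, N m; "opening": finger opening in m; "grasp_force": force on a finger pad.
Only numpy, scipy, OpenCV 4.12 (cv2) and the standard library are available. Lean on these libraries where they do the work, as an engineer would, in place of code of your own. Each camera call takes 0.05 s, during which the arm holds its last target. There are 200 camera calls.

## Working session

There is one attempt and no reset: what is moved stays moved. The work goes in short steps, each a Python script; the robot and the scene stay as the last script left them, time stands still between calls to the robot, and variables do not carry over. Pictures are saved under pics/ and viewed, at most 10 in all, crops included, and the job is handed in when it is done.

```bash
mkdir -p pics; ls; cat > h.py <<'E'
import numpy as np, cv2, pickle
from plant import bot
def snap(n,tag):
    c=bot.capture(n); pickle.dump(c,open(f'{tag}.pkl','wb')); cv2.imwrite(f'pics/{tag}.png',c['image'][:,:,::-1]); return c
def load(tag): return pickle.load(open(f'{tag}.pkl','rb'))
def ray(c,uv):
    K,D=np.array(c['intrinsics']),np.array(c['D'],float)
    R=cv2.Rodrigues(np.array(c['rvec'],float))[0]; t=np.array(c['tvec'],float).ravel()
    p=cv2.undistortPoints(np.array(uv,float).reshape(-1,1,2),K,D)[:,0]
    d=np.c_[p,np.ones(len(p))]
    return -R.T@t, d@R, 
def onplane(c,uv,z):
    o,d=ray(c,uv); return o+d*((z-o[2])/d[:,2])[:,None]
def cloud(c):
    v,u=np.nonzero(c['depth']>0); o,d=ray(c,np.c_[u,v]); return o+d*c['depth'][v,u][:,None],u,v
E
python3 - <<'E'
from h import *
for n in('top','side'):
    c=snap(n,n+'0'); o,d=ray(c,[[320,240]]); print(n,o,d,c['intrinsics'][0][0])
print(bot.read_state())
E
```

```text
pics
top [ 0.50071333 -0.08664645  1.43778326] [[ 0.08905035 -0.01589293 -0.99596844]] 534.964617151028
side [ 0.47707877 -0.96971588  0.64955035] [[ 0.13463377  0.84578027 -0.5168762 ]] 506.8239524668102
{'t': 0.1, 'qpos': array([-1.39838992e+00,  1.31129110e-01,  1.48918218e+00,  8.60380210e-06,
        1.52301633e+00, -8.53771412e-02]), 'joint_velocities': array([-0.00123196, -0.00197436, -0.00248493,  0.00064107,  0.00087619,
        0.00026723]), 'joint_torque': array([ 1.02855021e-03, -5.70949244e+01, -5.01946700e+01, -2.08697179e-04,
        8.13142397e-03,  1.02311418e-05]), 'tcp_pos': array([ 0.15290263, -0.57959949,  0.19381695]), 'orientation': array([-3.13986474e+00, -1.56508749e-04,  2.57782998e-01]), 'contact_force': array([-0.61518373,  0.85795027,  1.21038603]), 'wrist_torque': array([-0.0285103 , -0.01202009,  0.04463529]), 'grasp_force': 0.0, 'opening': 0.08528734890722167}
```

View pics/top0.png

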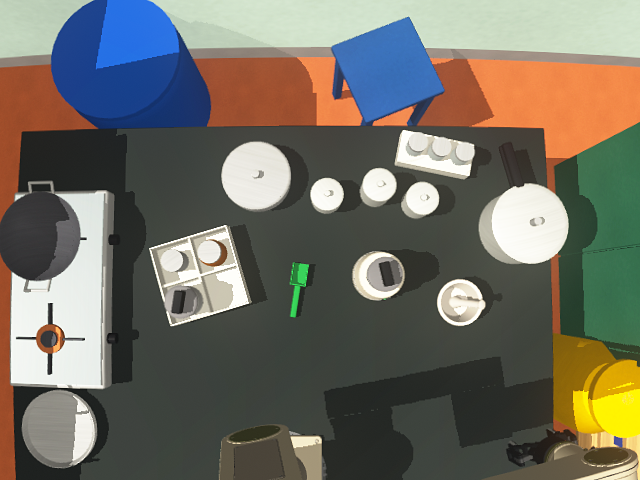

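View pics/side0.png

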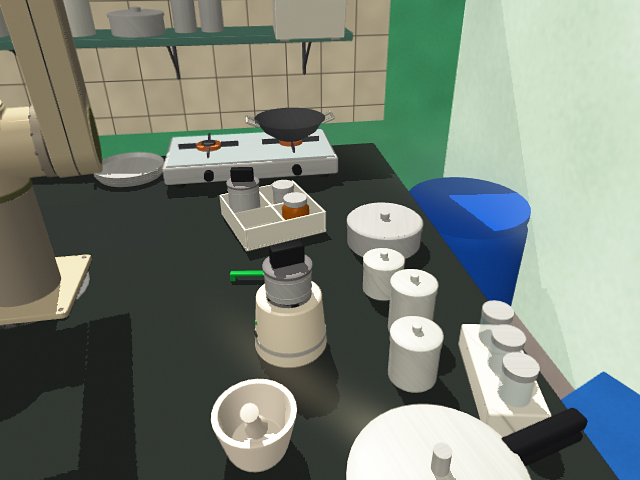

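Top: grinder with the chutney jar at (380,275), bar at (389,273). The crate is centred near (200,275), with the dry jar at (180,300) and the empty cell at (226,288). I'll enlarge both.

```bash
python3 - <<'E'
from h import *
c=load('top0'); im=c['image'][:,:,::-1]
a=cv2.resize(im[220:330,145:255],(600,600),interpolation=2); b=cv2.resize(im[245:305,345:415],(700,600),interpolation=2)
cv2.imwrite('pics/a.png',a); cv2.imwrite('pics/b.png',b)
P,u,v=cloud(c)
print(c['depth'][273,389], onplane(c,[[389,273]],.213))
# dark bar pixels by height
def bar(name,zlo,zhi,box):
    u0,u1,v0,v1=box
    g=c['image'][v,u].max(1)
    m=(u>u0)&(u<u1)&(v>v0)&(v<v1)&(P[:,2]>zlo)&(P[:,2]<zhi)
    q=P[m]; r=cv2.minAreaRect(q[:,:2].astype(np.float32)*1000); print(name,m.sum(),q.mean(0),r)
bar('chut',.195,.23,(345,415,245,305))
bar('dry',.13,.16,(145,210,270,325))
E
```

```text
1.2273629 [[ 0.53336622 -0.26421298  0.213     ]]
chut 236 [ 0.53303024 -0.25905118  0.21093902] ((532.5703125, -260.4798278808594), (55.85751724243164, 22.088010787963867), 12.378947257995605)
dry 227 [0.46766468 0.24066561 0.1428654 ] ((468.0299072265625, 241.73727416992188), (24.23906707763672, 54.63591766357422), 77.78466796875)
```

View pics/a.png

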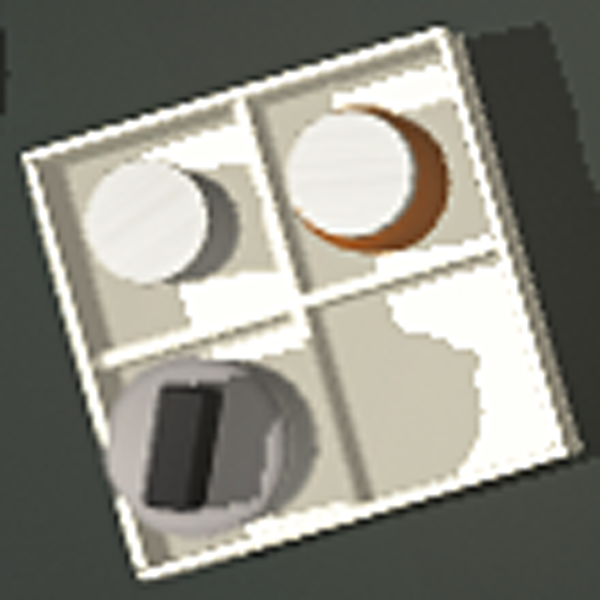

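View pics/b.png

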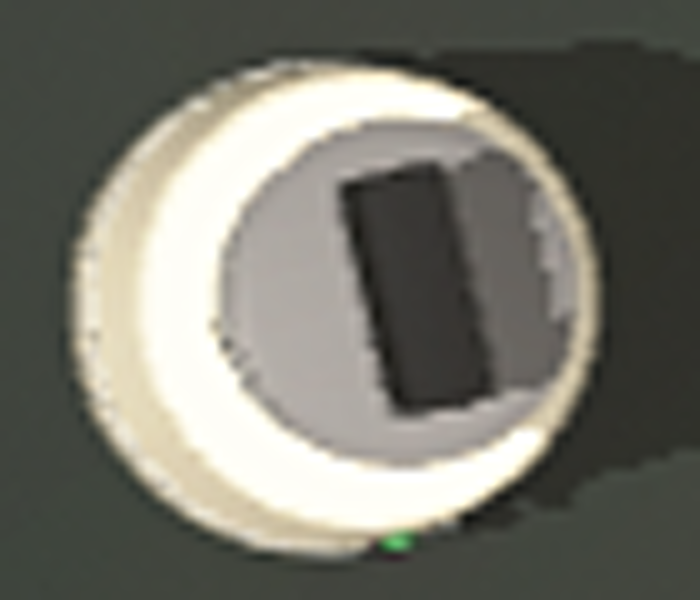

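```bash
python3 - <<'E'
from h import *
c=load('top0'); P,u,v=cloud(c)
k=np.array([[22,155],[440,30],[578,452],[145,578]])/600*110+[145,220]-.5
X=onplane(c,k,.058)[:,:2]; ctr=X.mean(0)
print('crate',X,ctr,[np.linalg.norm(X[i]-X[i-1]) for i in range(4)])
ax=(X[0]+X[1]-X[2]-X[3]); yaw=np.arctan2(ax[1],ax[0]); ay=X[0]+X[3]-X[1]-X[2]; print('yaw',yaw,np.arctan2(ay[1],ay[0])-np.pi/2)
R=np.array([[np.cos(yaw),-np.sin(yaw)],[np.sin(yaw),np.cos(yaw)]])
for s in((-.052,-.052),(-.052,.052)): print('cell',ctr+R@s)
for n,z,box in(('chut',.205,(345,415,245,305)),('dry',.138,(145,210,270,325))):
    u0,u1,v0,v1=box; m=(u>u0)&(u<u1)&(v>v0)&(v<v1)&(P[:,2]>z)&(P[:,2]<.25)
    print(n,np.median(P[m,2]),cv2.minAreaRect(P[m,:2].astype(np.float32)*1000))
    m=(u>u0)&(u<u1)&(v>v0)&(v<v1)&(abs(P[:,2]-(z-.026))<.004)
    print('lid z',np.median(P[m,2]), cv2.minEnclosingCircle(P[m,:2].astype(np.float32)*1000))
k=np.array([[345,185],[440,162],[492,390],[395,412]])/10+[345,245]-.5; Y=onplane(c,k,.213); print(Y.mean(0))
m=(u>340)&(u<415)&(v>240)&(v<310)&(abs(P[:,2]-.115)<.004); print('rim',np.median(P[m,2]),cv2.minEnclosingCircle(P[m,:2].astype(np.float32)*1000))
for p,y in(([.533,-.26,.25],.216),([.468,.24,.25],-.212)): print(bot.inverse_kinematics(p,[np.pi,0,y]))
E
```

```text
crate [[0.605772   0.33938869]
 [0.66455756 0.13776596]
 [0.4640272  0.07116055]
 [0.40458556 0.27733773]] [0.53473558 0.20641323] [np.float64(0.21053812791783869), np.float64(0.2100177811200934), np.float64(0.21130240699901814), np.float64(0.2145747843994541)]
yaw 0.3099445204429136 0.2821787548397925
cell [0.50107365 0.1410307 ]
cell [0.46935305 0.24007516]
chut 0.21168719182502915 ((532.8178100585938, -260.5843811035156), (55.26342010498047, 21.967092514038086), 13.091866493225098)
lid z 0.177960400523811 ((533.0905151367188, -260.23199462890625), 41.68557357788086)
dry 0.14349553955657368 ((467.8564758300781, 241.7769775390625), (24.229320526123047, 54.25334167480469), 77.58411407470703)
lid z 0.11039325005398326 ((467.7625732421875, 240.65484619140625), 41.82020568847656)
[ 0.53292365 -0.25797947  0.213     ]
rim 0.11430851283902488 ((532.7936401367188, -259.80169677734375), 56.739933013916016)
[-5.40287349e-01  9.51170042e-02  1.42633974e+00 -4.44089210e-16
  1.62013591e+00  8.14508978e-01]
[ 3.76349373e-01 -8.76126196e-02  1.60952409e+00 -4.44089210e-16
  1.61968118e+00  2.15914570e+00]
```

```bash
python3 - <<'E'
from h import *
def st(t): s=bot.read_state(); print(t,round(s['t'],2),s['tcp_pos'].round(4),s['orientation'].round(3),s['contact_force'].round(1),s['wrist_torque'].round(2),round(s['opening'],4),round(s['grasp_force'],1))
O=[np.pi,0,.222]
bot.move_pose([.533,-.26,.27],O); bot.command_gripper(.06); st('pre')
print(bot.move_l([.533,-.26,.184],rate=.12,max_force=10)); st('down')
bot.command_gripper(.0,60); st('grip')
print(bot.move_l([.533,-.26,.205],rate=.06,max_force=25)); st('lift')
bot.move_l([.533,-.26,.26],rate=.15); st('up')
bot.move_pose([.501,.141,.26],[np.pi,0,.222]); st('over')
snap('top','top1'); snap('side','side1')
E
python3 - <<'E'
from h import *
c=load('top1'); P,u,v=cloud(c)
im=c['image'][:,:,::-1]
cv2.imwrite('pics/c.png',np.hstack([cv2.resize(im[250:300,350:410],(480,400),interpolation=2),cv2.resize(load('side1')['image'][150:310,180:340,::-1],(320,320)).copy() if 0 else cv2.copyMakeBorder(cv2.resize(load('side1')['image'][150:310,210:338,::-1],(320,400)),0,0,0,0,0)]))
E
```

```text
pre 2.3 [ 0.5328 -0.2604  0.27  ] [-3.142  0.     0.221] [-1.   0.6 -0.1] [ 0.03 -0.05  0.01] 0.0601 0.0
False
down 3.17 [ 0.5335 -0.2603  0.185 ] [ 3.141e+00 -1.000e-03  2.220e-01] [ 0.7  1.  -0. ] [-0.02 -0.01 -0.06] 0.06 0.0
grip 3.77 [ 0.533 -0.26   0.184] [-3.142 -0.     0.222] [ 0.2 -0.8  0.5] [ 0.02 -0.02  0.02] -0.0003 0.0
False
lift 4.27 [ 0.5334 -0.2602  0.2057] [ 3.141e+00 -1.000e-03  2.220e-01] [-0.5  0.3  0. ] [ 0.    0.01 -0.  ] -0.0001 0.0
up 4.78 [ 0.533  -0.26    0.2595] [-3.142  0.     0.222] [ 0.1 -0.5 -0.7] [-0.01  0.01  0.  ] -0.0001 0.0
over 6.28 [0.5013 0.1401 0.2598] [3.141 0.    0.221] [-0.5 -0.1  0.3] [0.02 0.03 0.01] -0.0 0.0
```

View pics/c.png

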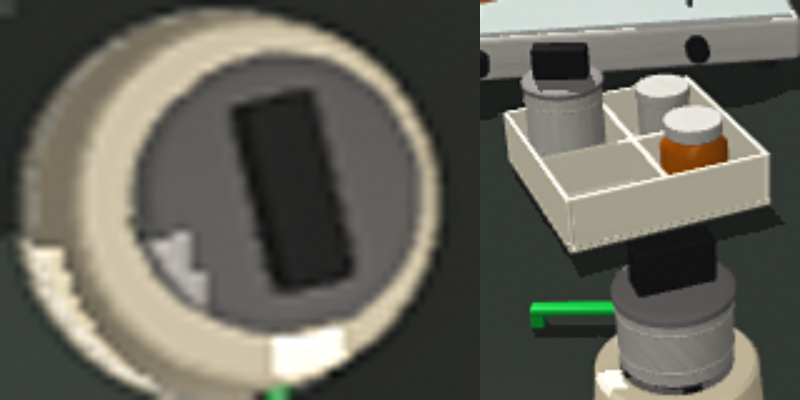

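The gripper closed on nothing: the jar is still in the well, with its bar as before. I need to see where the gripper really is.

```bash
python3 - <<'E'
from h import *
a=load('top1')['image'];b=load('side1')['image']
cv2.imwrite('pics/d.png',np.hstack([cv2.resize(a[180:420,100:420],(400,300)),cv2.resize(b[60:360,60:380],(400,375))[:300]])[:,:,::-1])
c=load('side1');R=np.array(c['rvec']);p,_=cv2.projectPoints(np.array([[.5013,.1401,.2598]]),R,np.array(c['tvec']),np.array(c['intrinsics']),np.array(c['D'],float));print(p)
c=load('top1');R=np.array(c['rvec']);p,_=cv2.projectPoints(np.array([[.5013,.1401,.2598]]),R,np.array(c['tvec']),np.array(c['intrinsics']),np.array(c['D'],float));print(p)
E
```

```text
[[[252.55067583 136.62035107]]]
[[[208.90505819 287.92345724]]]
```

View pics/d.png

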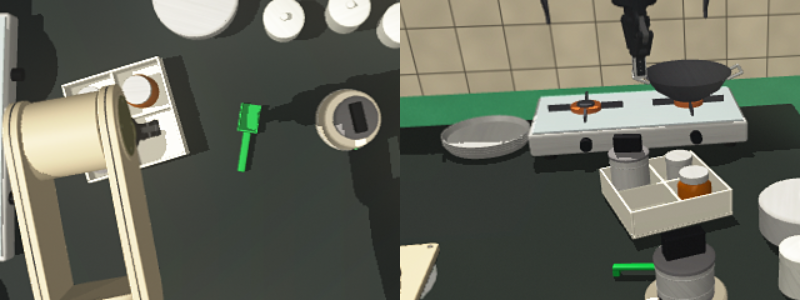

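The finger tips show at about (252,122) in the side view, where the reported TCP should project to (252,137), so the real tool sits higher than reported. Next I measure the tip with the depth images.

```bash
python3 - <<'E'
from h import *
for n in('side1','top1'):
    c=load(n);P,u,v=cloud(c)
    m=(abs(P[:,0]-.5)<.06)&(abs(P[:,1]-.14)<.08)&(P[:,2]>.2)&(P[:,2]<.36)
    q=P[m]; print(n,m.sum(), q.min(0).round(3) if m.sum() else '')
    for z in np.arange(.2,.36,.01):
        s=q[(q[:,2]>=z)&(q[:,2]<z+.01)]
        if len(s): print(round(z,2),len(s),s.mean(0).round(3),np.ptp(s[:,:2],axis=0).round(3))
s=bot.read_state();print(s['tcp_pos'],s['orientation'],s['qpos'])
cr=load('side1')['image'][60:150,200:300,::-1]; cv2.imwrite('pics/e.png',cv2.resize(cr,(600,540),interpolation=2))
E
```

```text
side1 347 [0.481 0.093 0.295]
0.29 18 [0.503 0.133 0.297] [0.02  0.008]
0.3 49 [0.502 0.13  0.306] [0.024 0.022]
0.31 47 [0.502 0.129 0.315] [0.022 0.016]
0.32 50 [0.502 0.128 0.325] [0.024 0.023]
0.33 38 [0.499 0.129 0.334] [0.029 0.046]
0.34 77 [0.502 0.119 0.346] [0.036 0.07 ]
0.35 68 [0.502 0.114 0.355] [0.041 0.087]
top1 7 [0.495 0.103 0.348]
0.34 1 [0.495 0.111 0.348] [0. 0.]
0.35 6 [0.496 0.111 0.356] [0.002 0.013]
[0.50139075 0.13994401 0.259864  ] [3.14137880e+00 1.98827523e-04 2.20346859e-01] [ 1.73841467e-01 -1.03634232e-01  1.60679058e+00 -2.23374922e-04
  1.63862498e+00  1.52427580e+00]
```

View pics/e.png

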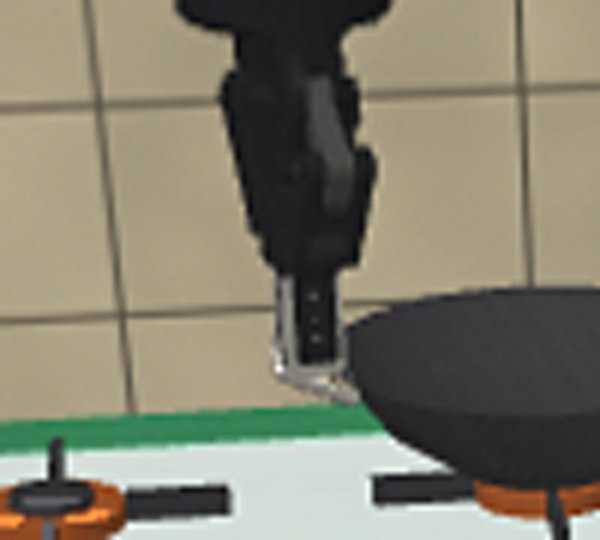

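The measured tip is at z≈0.295 against the reported 0.260, with lateral position agreeing. So the reported TCP is about 35 mm too low, and at the "grip" the fingers closed just above the bar. I'll compensate and use guarded descents.

```bash
cat >> h.py <<'E'
DZ=.035  # true tip z = reported + DZ
def st(t): s=bot.read_state(); print(t,round(s['t'],2),s['tcp_pos'].round(4),s['orientation'].round(3),s['contact_force'].round(1),s['wrist_torque'].round(2),round(s['opening'],4),round(s['grasp_force'],1))
def tip(x,y,z): return [x,y,z-DZ]
E
python3 - <<'E'
from h import *
bot.command_gripper(.06)
bot.move_pose(tip(.533,-.26,.25),[np.pi,0,.222]); st('pre')
print(bot.move_l(tip(.533,-.26,.1845),rate=.1,max_force=8)); st('down')
bot.command_gripper(.0,60); st('grip')
s=bot.read_state()
if s['opening']>.015:
    p=s['tcp_pos']
    print(bot.move_l([p[0],p[1],p[2]+.02],rate=.06,max_force=25)); st('lift')
    bot.move_l([p[0],p[1],p[2]+.07],rate=.15); st('up')
    bot.move_pose([.501,.141,p[2]+.07],[np.pi,0,.222]); st('over')
snap('top','top2'); snap('side','side2')
c=load('side2');P,u,v=cloud(c)
m=(abs(P[:,0]-.5)<.06)&(abs(P[:,1]-.12)<.09)&(P[:,2]>.13)&(P[:,2]<.4); q=P[m]
for z in np.arange(.13,.36,.01):
    w=q[(q[:,2]>=z)&(q[:,2]<z+.01)]
    if len(w): print(round(z,2),len(w),w.mean(0).round(3),w.min(0)[:2].round(3),w.max(0)[:2].round(3))
a=load('top2')['image'];b=c['image']
cv2.imwrite('pics/f.png',np.hstack([cv2.resize(a[250:300,350:410],(480,400),interpolation=2),cv2.resize(b[70:270,180:340],(320,400),interpolation=2)])[:,:,::-1])
E
```

```text
pre 8.47 [ 0.5335 -0.2589  0.2153] [-3.142e+00 -1.000e-03  2.230e-01] [ 0.9  0.9 -0.8] [-0.05 -0.04  0.03] 0.06 0.0
False
down 9.28 [ 0.5334 -0.2602  0.1502] [ 3.141e+00 -1.000e-03  2.220e-01] [-0.2  0.2  0.1] [-0.01 -0.   -0.04] 0.0598 0.0
grip 9.71 [ 0.5334 -0.2603  0.1503] [ 3.141e+00 -1.000e-03  2.220e-01] [-0.5 -0.8  1.3] [-0.19 -0.07 -0.07] 0.0205 59.9
False
lift 10.21 [ 0.5336 -0.2604  0.1705] [ 3.141 -0.     0.222] [-0.2 -0.5 -3.4] [ 0.02 -0.04  0.  ] 0.0209 59.1
up 10.69 [ 0.5335 -0.2604  0.2199] [ 3.141 -0.     0.222] [-0.   0.7 -3.8] [0.01 0.   0.  ] 0.0209 59.2
over 12.18 [0.5013 0.1401 0.2201] [3.141 0.    0.221] [-0.5 -0.  -3.3] [-0.   -0.01 -0.02] 0.0212 59.1
0.17 86 [0.499 0.118 0.176] [0.466 0.1  ] [0.536 0.145]
0.18 68 [0.499 0.113 0.184] [0.466 0.1  ] [0.538 0.133]
0.19 128 [0.502 0.107 0.195] [0.463 0.096] [0.541 0.137]
0.2 148 [0.501 0.107 0.205] [0.461 0.096] [0.542 0.14 ]
0.21 144 [0.5   0.107 0.215] [0.462 0.096] [0.54  0.135]
0.22 145 [0.502 0.107 0.225] [0.463 0.094] [0.54  0.132]
0.23 140 [0.501 0.108 0.235] [0.46  0.095] [0.541 0.14 ]
0.24 319 [0.502 0.117 0.246] [0.461 0.094] [0.543 0.165]
0.25 97 [0.5   0.127 0.255] [0.473 0.115] [0.531 0.139]
0.26 103 [0.502 0.125 0.265] [0.473 0.111] [0.53  0.137]
0.27 115 [0.502 0.124 0.275] [0.474 0.11 ] [0.53  0.138]
0.28 101 [0.501 0.128 0.283] [0.475 0.112] [0.53  0.149]
0.29 44 [0.499 0.13  0.295] [0.482 0.107] [0.515 0.175]
0.3 83 [0.502 0.118 0.306] [0.48  0.092] [0.523 0.174]
0.31 64 [0.503 0.113 0.314] [0.48  0.089] [0.523 0.189]
0.32 91 [0.501 0.109 0.325] [0.478 0.08 ] [0.524 0.193]
0.33 100 [0.502 0.108 0.335] [0.477 0.077] [0.526 0.199]
0.34 109 [0.504 0.103 0.345] [0.476 0.072] [0.526 0.198]
0.35 148 [0.503 0.107 0.355] [0.478 0.072] [0.527 0.197]
```

View pics/f.png

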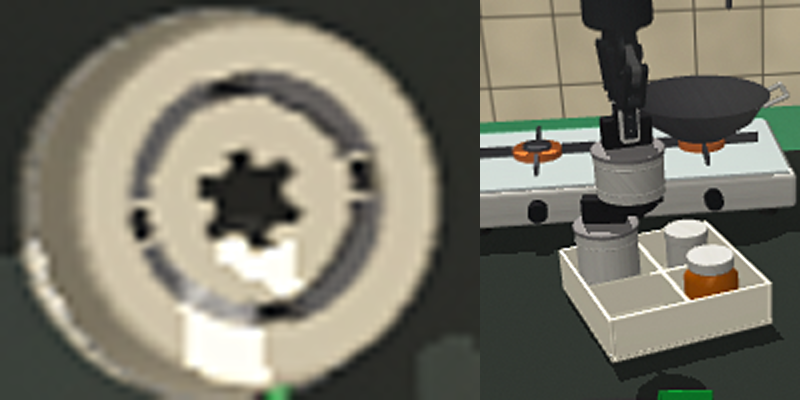

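The chutney jar hangs upright over the empty cell and the well is now visible, with dark keyways in the left crop at about (140,208), (358,172), (240,88) and (272,312). Now I set the jar down with a guarded descent.

```bash
python3 - <<'E'
from h import *
bot.move_l([.501,.141,.075],rate=.15); st('low')
print(bot.move_l([.501,.141,.044],rate=.03,max_force=5)); st('touch')
bot.command_gripper(.05); st('open')
bot.move_l([.501,.141,.13],rate=.15); st('up')
E
python3 - <<'E'
from h import *
c=load('top2'); im=c['image'][:,:,::-1]
e=cv2.resize(im[258:292,358:402],(792,612)[:2],interpolation=cv2.INTER_CUBIC)[:600]
e=np.clip(e.astype(float)*1.3,0,255).astype(np.uint8)
cv2.imwrite('pics/g.png',e)
E
```

```text
low 13.4 [0.5019 0.1411 0.0762] [ 3.142e+00 -2.000e-03  2.220e-01] [ 0.2  0.1 -3.3] [-0.04 -0.02 -0.02] 0.0209 59.1
True
touch 14.13 [0.501  0.1412 0.0527] [-3.141  0.     0.222] [1.  0.4 3.2] [-0.   -0.11  0.05] 0.0208 60.1
open 14.53 [0.4993 0.1408 0.0513] [-3.141e+00  3.000e-03  2.220e-01] [-0.1 -0.2 -0.1] [-0.02 -0.01  0.06] 0.0498 0.0
up 15.2 [0.5005 0.1409 0.1292] [-3.141  0.004  0.222] [-1.2  0.5  0.2] [ 0.02 -0.01 -0.02] 0.0499 0.0
```

View pics/g.png

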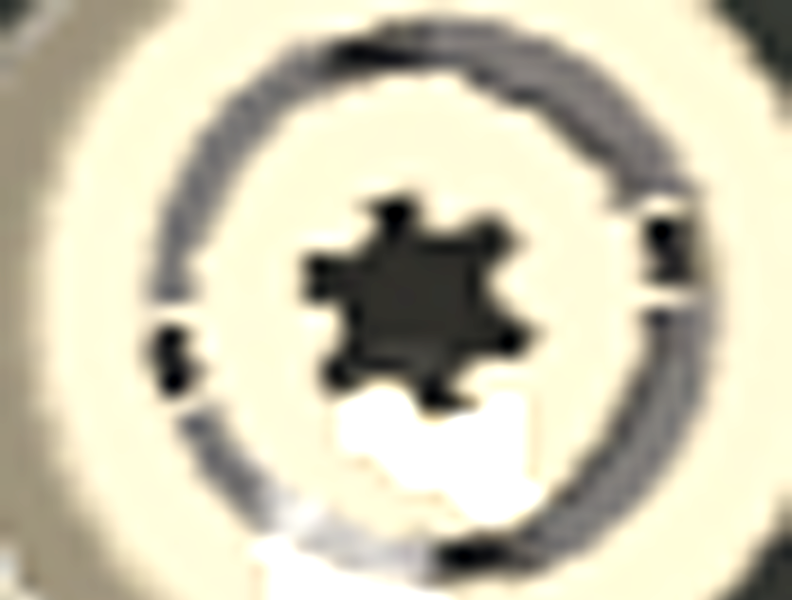

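Magnified well (18×): keyway centres at about left (172,358), right (668,250), top (380,52) and bottom (475,555). The jar was set down with a soft touch. I'll convert these to well pose, check the dry jar from a fresh top image, and then grasp it.

```bash
python3 - <<'E'
from h import *
c=load('top2')
k=np.array([[172,358],[668,250],[380,52],[475,555]])/18+[358,258]-.5
X=onplane(c,k,.105)[:,:2]; d1=X[0]-X[1]; d2=X[2]-X[3]
print('well',X[:2].mean(0),X[2:].mean(0),'yaw',np.arctan2(-d1[0],d1[1]),np.arctan2(d2[1],d2[0]),np.linalg.norm(d1),np.linalg.norm(d2))
P,u,v=cloud(c); m=(u>340)&(u<415)&(v>240)&(v<310)&(abs(P[:,2]-.115)<.003); print('rim',cv2.minAreaRect(P[m,:2].astype(np.float32)*1000)[:2],cv2.minEnclosingCircle(P[m,:2].astype(np.float32)*1000))
# approach above the scene so both jars are seen
bot.move_pose([.53,-.05,.20],[np.pi,0,-.1]); st('aside')
c=snap('top','top3'); P,u,v=cloud(c)
for n,lo,hi,box in(('chutbar',.107,.125,(.45,.55,.08,.2)),('chutlid',.077,.085,(.45,.55,.09,.2)),('drybar',.139,.15,(.41,.52,.19,.29)),('drylid',.107,.115,(.41,.52,.19,.29))):
    m=(P[:,0]>box[0])&(P[:,0]<box[1])&(P[:,1]>box[2])&(P[:,1]<box[3])&(P[:,2]>lo)&(P[:,2]<hi)
    q=P[m,:2].astype(np.float32)*1000
    if len(q)>5: print(n,len(q),np.median(P[m,2]),cv2.minAreaRect(q),cv2.minEnclosingCircle(q))
E
```

```text
well [ 0.53293312 -0.25937073] [ 0.53303638 -0.26035896] yaw 0.20563118975828226 0.17413284136624685 0.07085540217391259 0.07093127585223591
rim ((533.206787109375, -259.31884765625), (110.33224487304688, 109.82962036132812)) ((532.630859375, -259.8106994628906), 56.5999755859375)
aside 16.03 [ 0.5293 -0.0491  0.1986] [-3.141e+00  2.000e-03 -9.900e-02] [-0.2  1.3  0. ] [-0.04  0.03  0.03] 0.05 0.0
chutbar 206 0.11358083970515154 ((495.43499755859375, 166.506591796875), (55.89630126953125, 74.69235229492188), 11.02406120300293) ((494.94927978515625, 165.31800842285156), 44.04512405395508)
chutlid 447 0.07970119967331302 ((499.2642822265625, 141.20042419433594), (81.38378143310547, 81.51294708251953), 17.780729293823242) ((500.07061767578125, 141.3467254638672), 42.371253967285156)
drybar 199 0.14330541610085135 ((467.8855895996094, 242.0379180908203), (23.700780868530273, 54.33842468261719), 79.93135070800781) ((467.6897277832031, 243.23146057128906), 28.006553649902344)
drylid 461 0.11031031010251069 ((469.3595886230469, 240.7402801513672), (80.56251525878906, 80.72527313232422), 26.69912338256836) ((468.52392578125, 240.57464599609375), 42.555816650390625)
```

The chutney jar stands level in its cell (lid z 0.080, centre (0.500, 0.141)). Well: (0.533, −0.260), yaw ≈ 0.20. Now the dry jar.

```bash
python3 - <<'E'
from h import *
x,y=.4685,.241
bot.move_pose(tip(x,y,.205),[np.pi,0,-.195]); st('pre')
print(bot.move_l(tip(x,y,.1165),rate=.1,max_force=8)); st('down')
bot.command_gripper(.0,100); st('grip')
s=bot.read_state()
if s['opening']>.015:
    print(bot.move_l(tip(x,y,.14),rate=.06,max_force=25)); st('lift')
    bot.move_l(tip(x,y,.275),rate=.15)
    bot.move_pose(tip(.533,-.2597,.275),[np.pi,0,.20]); bot.sleep(.3); st('over')
    for n in('top','side'):
        c=snap(n,n+'4');P,u,v=cloud(c)
        for lo,hi in((.15,.17),(.18,.25),(.268,.272),(.285,.3)):
            m=(abs(P[:,0]-.533)<.06)&(abs(P[:,1]+.26)<.06)&(P[:,2]>lo)&(P[:,2]<hi)
            if m.sum()>4: print(n,lo,m.sum(),P[m].min(0).round(4),P[m].max(0).round(4))
E
```

```text
pre 17.23 [0.4687 0.2407 0.17  ] [ 3.141 -0.    -0.194] [-0.1 -0.3  0. ] [ 0.01  0.02 -0.02] 0.05 0.0
False
down 18.27 [0.4692 0.2412 0.0824] [-3.141e+00 -1.000e-03 -1.950e-01] [-0.2  0.6  0.2] [-0.04 -0.02 -0.02] 0.0498 0.0
grip 18.63 [0.4694 0.2415 0.0826] [-3.14e+00 -2.00e-03 -1.95e-01] [0.8 0.3 5.4] [ 0.08 -0.09 -0.03] 0.0203 97.5
False
lift 19.18 [0.4685 0.241  0.1051] [-3.141 -0.    -0.195] [ 0.3 -0.2 -4.2] [0.03 0.02 0.04] 0.0209 96.8
over 22.36 [ 0.5332 -0.2592  0.2401] [ 3.142 -0.     0.201] [-0.5 -0.4 -3.8] [ 0.02 -0.   -0.  ] 0.0204 96.8
top 0.18 23 [ 0.4921 -0.2522  0.1816] [ 0.5644 -0.221   0.2443]
top 0.268 21 [ 0.4925 -0.2665  0.2682] [ 0.5474 -0.2232  0.272 ]
side 0.15 110 [ 0.4959 -0.2971  0.1617] [ 0.5585 -0.2633  0.1699]
side 0.18 1768 [ 0.4914 -0.3031  0.1801] [ 0.572  -0.2534  0.25  ]
side 0.268 164 [ 0.4959 -0.2993  0.268 ] [ 0.5673 -0.2452  0.2719]
side 0.285 329 [ 0.5034 -0.2862  0.285 ] [ 0.56   -0.2458  0.3   ]
```

```bash
python3 - <<'E'
from h import *
W=(.533,-.2597)
bot.move_l([*W,.198],rate=.12); st('near')
print(bot.move_l([*W,.181],rate=.03,max_force=6)); st('in')
E
```

```text
near 22.96 [ 0.5328 -0.2596  0.1978] [-3.141e+00  1.000e-03  2.000e-01] [ 0.3 -0.5 -4.2] [-0.03 -0.05  0.01] 0.0203 96.8
False
in 23.68 [ 0.5329 -0.2597  0.1809] [-3.142  0.     0.2  ] [-0.3  0.9 -3.9] [ 0.04 -0.06 -0.01] 0.0205 97.0
```

The lugs meshed: 10 mm below rim level with no contact force. Now press home.

```bash
python3 - <<'E'
from h import *
for z in np.arange(.178,.160,-.0015):
    r=bot.move_l([.533,-.2597,z],rate=.02,max_force=30); bot.sleep(.15); st((round(z,4),r))
    f=bot.read_state()['contact_force'][2]
    if r or f>20: break
E
```

```text
(np.float64(0.178), False) 24.12 [ 0.5333 -0.2598  0.1787] [ 3.141e+00 -1.000e-03  2.000e-01] [-1.4  1.8  2.7] [ 0.2   0.23 -0.07] 0.0202 98.0
(np.float64(0.1765), False) 24.52 [ 0.5332 -0.2598  0.1768] [ 3.141 -0.     0.2  ] [-1.2  0.8  3.4] [ 0.1   0.07 -0.01] 0.0201 98.1
(np.float64(0.175), False) 24.93 [ 0.5332 -0.2598  0.1752] [ 3.141 -0.     0.2  ] [-0.2  0.6  5.1] [0.14 0.15 0.01] 0.0203 98.3
(np.float64(0.1735), False) 25.32 [ 0.5333 -0.2598  0.1747] [ 3.141e+00 -1.000e-03  2.000e-01] [-2.7  2.2 10.1] [ 0.36  0.48 -0.03] 0.0205 98.7
(np.float64(0.172), False) 25.73 [ 0.5336 -0.2599  0.1747] [ 3.14e+00 -2.00e-03  2.00e-01] [-5.2  3.5 17.4] [ 0.76  1.13 -0.05] 0.0205 99.9
(np.float64(0.1705), False) 26.12 [ 0.5338 -0.2599  0.1747] [ 3.139e+00 -3.000e-03  2.000e-01] [-8.8  6.4 25.7] [ 1.21  1.74 -0.05] 0.0199 101.0
```

```bash
python3 - <<'E'
from h import *
c=snap('side','side5');P,u,v=cloud(c)
m=(abs(P[:,0]-.533)<.04)&(P[:,1]>-.30)&(P[:,1]<-.275)&(P[:,2]>.19)&(P[:,2]<.215)
h,e=np.histogram(P[m,2],np.arange(.19,.216,.001)); print(dict(zip(e.round(3),h)))
t=snap('top','top5')['image']
cv2.imwrite('pics/i.png',np.hstack([cv2.resize(c['image'][230:370,230:350],(400,466),interpolation=2),cv2.resize(t[200:340,130:250],(400,466),interpolation=2)])[:,:,::-1]); st('now')
E
```

```text
{np.float64(0.19): np.int64(24), np.float64(0.191): np.int64(14), np.float64(0.192): np.int64(13), np.float64(0.193): np.int64(3), np.float64(0.194): np.int64(11), np.float64(0.195): np.int64(12), np.float64(0.196): np.int64(18), np.float64(0.197): np.int64(14), np.float64(0.198): np.int64(17), np.float64(0.199): np.int64(41), np.float64(0.2): np.int64(64), np.float64(0.201): np.int64(99), np.float64(0.202): np.int64(130), np.float64(0.203): np.int64(53), np.float64(0.204): np.int64(5), np.float64(0.205): np.int64(2), np.float64(0.206): np.int64(3), np.float64(0.207): np.int64(5), np.float64(0.208): np.int64(2), np.float64(0.209): np.int64(4), np.float64(0.21): np.int64(4), np.float64(0.211): np.int64(14), np.float64(0.212): np.int64(7), np.float64(0.213): np.int64(8), np.float64(0.214): np.int64(7)}
now 26.23 [ 0.5338 -0.26    0.1747] [ 3.139e+00 -3.000e-03  2.000e-01] [-9.6  7.  26.4] [1.26 1.7  0.01] 0.0203 101.0
```

View pics/i.png

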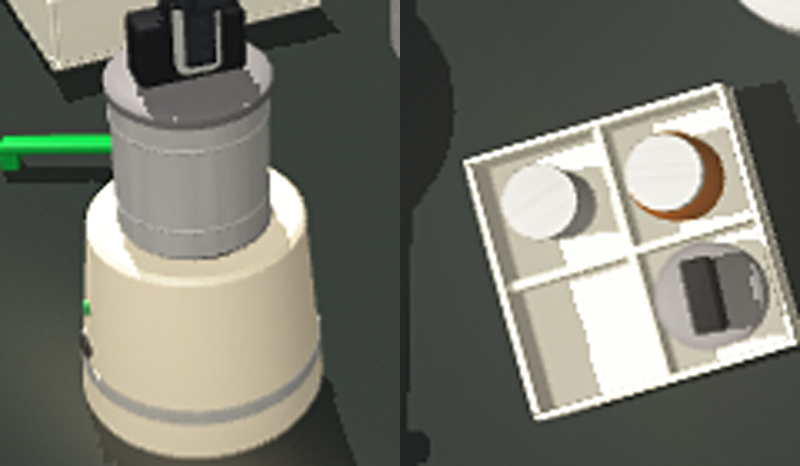

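The dry jar's shoulder sits on the rim with no gap (left crop, about (195,250)), and its lid is at z≈0.202, as expected fully home. The chutney jar stands in its cell (right crop, about (715,295)) and the tin and pickle jar have not moved. Handing in.

```bash
python3 -c "
from plant import bot
print(bot.hand_in())"
```

```text
the job is handed in; nothing more can be done
None
```

I've handed in the job at about 26 s on the robot clock: the chutney jar stands upright in the empty crate cell, and the dry jar is meshed, fully home and still held down with about 26 N; the first grasp closed above the bar because the reported tool position was about 35 mm too low, which I corrected for.

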